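# Open the quick-release vise right up

## Task

Open the drill-press vise all the way for the next casting: press the round quick-release button on top of its sliding jaw and, keeping the button pressed, push the jaw back along the bed until it stops against the end plate; then let the button spring up again and move clear. The vise only stands on the bench, so do not lift it or shove it along, and leave the things around it where they are.

Things in the scene. Friction and masses are not known exactly. Their poses are not given: they have to be found in the camera images.
- vise: Blue cast-iron drill-press vise, about 4.5 kg, standing loose on the bench. Origin: under the middle of the bed; z up; x along the bed from fixed jaw to end plate = the way the jaw opens. Bed x -130 to 115 mm, 100 wide (152 over the 12 mm thick lugs); fixed jaw x -130 to -95, 80 high; end plate x 95 to 115, 52 high; spindle head and slanting tommy bar x 115 to 149, up to 65 high.
- jaw (a joint): Opening q of the 0.9 kg sliding jaw in m: 0 = shut, 0.100 = fully open, its rear against the end plate. With the button up, a half nut on the 6 mm pitch screw locks it against opening (let go between threads, it slips on to the next); with the button fully down it slides at 1 to 2 N. In vise x (add q): upright with jaw plate -95 to -65 mm, 100 wide, top 82 above the bench; flat shoulder -65 to -5, top 56 above the bench.
- button (a joint): Travel of the quick-release button in m: 0 = up (jaw locked), 0.006 = fully down (jaw free). A spring pushes it up with 3 N at the top of its travel and 5 N at the bottom; the nut is clear of the screw from about 4.5 mm down. It comes up by itself when let go.
- button_top (a point): Centre of the button's top face: a round bare-steel button, 26 mm across, standing 9 mm above the shoulder when up (its top 65 mm above the bench) and 3 mm when fully down. It lies at vise x = -41 mm + opening, y = 0, and travels with the jaw. Pressed straight down.
- ledge (a point): Middle of the top edge of the thumb ledge, the side towards the button: a ridge across the rear end of the jaw's shoulder, 46 mm wide, 12 mm thick, top 72 mm above the bench. It lies 24 mm behind the button's centre (towards the end plate); the upright lies 24 mm before it. A fingertip pressing the button may push against this ledge.
- block: Next casting, a dark steel flanged bearing block 92 x 44 x 61 mm, 0.7 kg, standing on the bench beyond the fixed jaw. Origin: centre of its underside. A bystander.
- grinder: Grey angle grinder lying on the bench beside the vise, about 290 mm long, 64 mm high, 1.6 kg. Origin: bench level, under the middle of its body; x along its body towards the head. A bystander.
- screwdriver: Screwdriver, 190 mm long, lying on the bench on the vise's other side. Origin: on the bench under its middle; x from the handle to the tip. A bystander.
- tub: White hand-cleaner tub with a black lid, 84 mm across, 120 mm high, 0.7 kg, beyond the vise's end plate. Origin: centre of its underside. A bystander.

How it is judged:
On the way, in this order (a step that is already met when the one before it is completed fails the run):
1. the button is pressed down while the jaw is still short of its stop (value of joint button above 0.004 m and value of joint jaw below 0.085 m), for 0.1 s.
2. with the button still held down, the jaw is at its end stop (value of joint button above 0.003 m and value of joint jaw above 0.097 m), for 0.1 s.
At the end, for the whole second after the job is handed in: The jaw is open to within 4 mm of its end stop, the button has come up to within 1.5 mm, the vise stands flat and at rest within 30 mm of where it was, and the four bystanders are within 30 mm of where they were (value of joint jaw above 0.096 m and value of joint button below 0.0015 m and linear speed of vise below 0.01 m/s and distance of each of vise, block, grinder, screwdriver, tub from where it was at the start of the episode below 0.03 m and angle between vise's own z axis and vertical below 0.05 rad); the robot touches nothing.
It fails at once if the vise is lifted or tipped (height (world z) of vise above 0.01 m or angle between vise's own z axis and vertical above 0.1 rad).
It fails at once if the vise is shoved along the bench by more than 30 mm (distance of vise from where it was at the start of the episode above 0.03 m).
It fails at once if a bystander is lifted, knocked or carried off (more than 30 mm) (distance of any of block, grinder, screwdriver, tub from where it was at the start of the episode above 0.03 m).
It also fails if it takes over 34 s, if anything falls off the work surface, if the arm or the gripper's body presses on something with over 40 N, if the wrist force passes 120 N, or if a joint passes its speed limit or range.

## Robot

A 6-joint arm with a two-finger parallel gripper is mounted at the origin on the work surface. World frame = base frame: x ahead of the robot, y to its left, z up, the work surface at z = 0. Lengths are in m, angles in rad, forces in N, time in s.
With the tool pointing down it reaches from about 0.325 to 0.9 m from the base axis. Payload 6.1 kg.
Tool frame: the origin (TCP) lies midway between the tips of the shut fingers; the grasp point (between the pads) lies 19 mm behind it; x points along the fingers, y is the direction in which the jaws open and shut, and the axes are right-handed (so a half turn about x gives the same grasp; the last joint's range is limited). The gripper opens to 85 mm and grips with 20 to 120 N. Pads are 22 mm wide; open, the fingers measure 114 mm over their backs; the gripper's body (76 mm by 85 mm) begins 54 mm behind the grasp point. The pads swing forward as they close: fully open they stand 13 mm farther back than shut.
Start: joints at [-1.246, 0.22, 1.526, -0, 1.395, -0.126], TCP at [0.272, -0.563, 0.231] pointing down, gripper open.
Joint ranges: [-2.98, 2.98], [-0.91, 2.08], [0.09, 2.57], [-1.24, 4.39], [0.2, 2.65], [-2.68, 2.68]. Speed limits (rad/s): [2.57, 2.57, 3.01, 3.14, 3.14, 3.14].

## Interface

Orientations are given as [roll, pitch, yaw] about the fixed x, y, z axes, in that order (R = Rz(yaw) Ry(pitch) Rx(roll)).
In Python, from plant import movep, move_l, set_joints, gripper_to, hold, inverse_kinematics, observe, get_image, get_calibration, Unreachable, job_done gives the robot as it stands. Calls block until the motion is done:
- movep(position, orientation): joint-space move of the TCP to a pose.
- move_l(position, feed=0.15, rotation=None, max_force=None): straight line of the TCP; rotation=None keeps the orientation; feed is the mean speed in m/s. With max_force (N) it stops when the force on the tool has changed by that much, and returns True; else False.
- set_joints(angles): joint-space move.
- gripper_to(opening, f_grip=None): finger opening in m; f_grip is the grip in N (None keeps the last); returns when the fingers have stopped.
- hold(seconds).
- inverse_kinematics(position, orientation): joint angles nearest the present ones, or None.
- observe(): the state.
- get_image(name): name is "scene" or "top" or "wrist"; returns (picture, depth): 400x640x3 uint8, red, green, blue; 400x640 float32, m along the optical axis (not along the pixel's ray), 0 where there is no reading.
- get_calibration(name): a dict with "intrinsics" (3x3 intrinsics, pixels), "dist_coeffs" ([k1, k2, p1, p2, k3] as OpenCV has them; the pictures are not rectified), "world_from_camera" (4x4, takes a point from camera to world coordinates). Camera axes: x right, y down, z forward; pixel columns grow to the right and rows downward; lengths in m; the calibration is good to about 2 mm. A picture is of the moment at which its call begins: read the wrist's pose just before it. get_calibration takes no time and is no camera call; for the wrist camera it gives the pose at the moment of the call.
A pose or a line that the arm cannot do raises Unreachable and nothing moves.
- job_done(): hands the job in, once; it reports no verdict.
The state is a dict: "time_s": time; "q": joint angles; "joint_velocities": joint speeds; "joint_torque": joint torques, N m; "eef_pos": TCP position; "tcp_rot": TCP orientation; "ft_force": force on the tool from outside, world axes, zero at the start; "torque": the same for the moment, N m; "opening": finger opening in m.
Only numpy, scipy, OpenCV 4.12 (cv2) and the standard library are available. Lean on these libraries where they do the work, as an engineer would, in place of code of your own. Each camera call takes 0.05 s, during which the arm holds its last target.

## Working session

There is one attempt and no reset: what is moved stays moved. The work goes in short steps, each a Python script; the robot and the scene stay as the last script left them, time stands still between calls to the robot, and variables do not carry over. Pictures are saved under pics/ and viewed, and the job is handed in when it is done.

```bash
ls; mkdir -p pics; python3 - <<'E'
from plant import *
import cv2, numpy as np
for n in ("scene","top"):
    im,d=get_image(n); cv2.imwrite(f"pics/{n}0.png",im[:,:,::-1]); np.savez(f"{n}0.npz",im=im,d=d)
    c=get_calibration(n); print(n,np.round(c["intrinsics"],1).tolist(),c["dist_coeffs"],np.round(c["world_from_camera"],3).tolist(), d.min(), d.max())
s=observe();print(s)
E
```

```text
pics
scene [[459.3, 0.0, 322.5], [0.0, 459.3, 204.7], [0.0, 0.0, 1.0]] [-0.01138281  0.          0.          0.          0.        ] [[-0.072, 0.666, -0.742, 1.495], [0.997, 0.049, -0.053, 0.134], [0.001, -0.744, -0.668, 0.856], [0.0, 0.0, 0.0, 1.0]] 0.0 3.9325895
top [[501.0, 0.0, 325.2], [0.0, 501.0, 198.9], [0.0, 0.0, 1.0]] [0.04954319 0.         0.         0.         0.        ] [[0.0, -0.997, 0.075, 0.529], [-1.0, 0.0, 0.004, 0.075], [-0.004, -0.075, -0.997, 1.25], [0.0, 0.0, 0.0, 1.0]] 0.0 2.0858963
{'time_s': 0.1, 'q': array([-1.24608763e+00,  2.21147314e-01,  1.52751592e+00,  4.11024946e-06,
        1.39470767e+00, -1.26120871e-01]), 'joint_velocities': array([-0.00100862, -0.00145903, -0.00044886, -0.00019408, -0.0003745 ,
        0.00020723]), 'joint_torque': array([ 8.40253870e-04, -4.98244178e+01, -3.90546513e+01, -6.81024653e-05,
        5.72845020e-03,  3.63370432e-06]), 'eef_pos': array([ 0.27212779, -0.56203026,  0.23029844]), 'tcp_rot': array([-1.69919213,  1.56901807,  1.89322938]), 'ft_force': array([ 0.17352792, -0.93127722, -0.5830483 ]), 'torque': array([-0.02874165,  0.01507041, -0.0056381 ]), 'opening': 0.08517276406088578}
```

View pics/scene0.png

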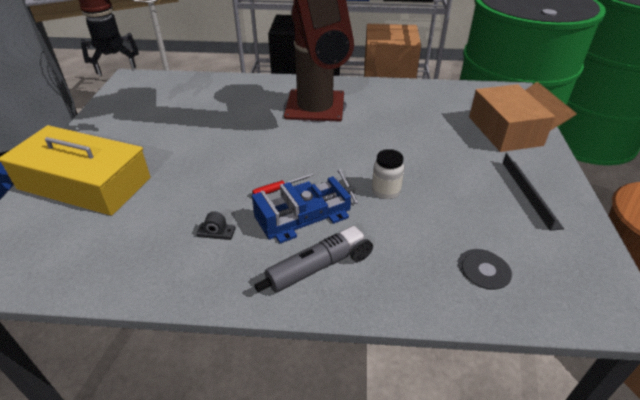

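View pics/top0.png

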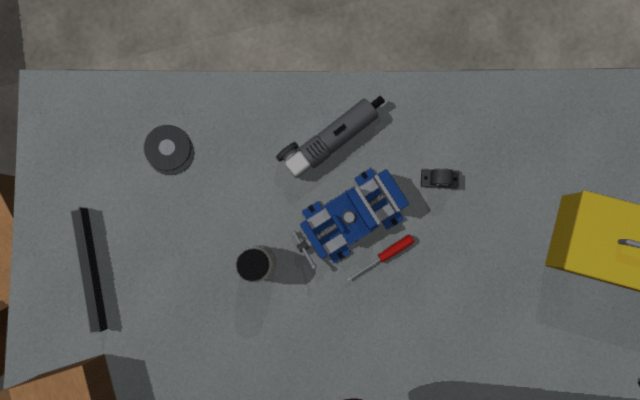

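The top view shows the vise around (355,215), with its end plate at the lower left and the button near (349,217). The tub is at (255,263), the grinder at the upper left and the screwdriver at the lower right. Next I zoom in and measure.

```bash
cat > h.py <<'E'
import numpy as np, cv2
from plant import *
def ray(n,uv,cal=None):
    c=cal or get_calibration(n)
    p=cv2.undistortPoints(np.array(uv,float).reshape(-1,1,2),np.array(c["intrinsics"]),np.array(c["dist_coeffs"])).reshape(-1,2)
    T=np.array(c["world_from_camera"]); d=np.c_[p,np.ones(len(p))]@T[:3,:3].T
    return T[:3,3],d
def onplane(n,uv,z,cal=None):
    o,d=ray(n,uv,cal); return o+d*((z-o[2])/d[:,2])[:,None]
def cloud(n,d,cal=None):
    v,u=np.mgrid[:400,:640]; o,r=ray(n,np.stack([u,v],-1).reshape(-1,2),cal)
    P=(o+r*d.reshape(-1,1)).reshape(400,640,3); P[d==0]=np.nan; return P
E
python3 - <<'E'
from h import *
for n,(a,b,c,e) in {"top":(280,90,420,290),"scene":(230,160,380,260)}.items():
    z=np.load(f"{n}0.npz"); im,d=z["im"],z["d"]
    cv2.imwrite(f"pics/{n}z.png",cv2.resize(im[b:e,a:c],None,fx=600/(e-b) if n=="top" else 5,fy=600/(e-b) if n=="top" else 5,interpolation=cv2.INTER_CUBIC)[:600,:800,::-1])
z=np.load("top0.npz"); im,d=z["im"],z["d"]; P=cloud("top",d)
hsv=cv2.cvtColor(im,cv2.COLOR_RGB2HSV)
m=cv2.inRange(hsv,(105,120,40),(125,255,255))
v,u=np.nonzero(m); k=(u>280)&(u<430); v,u=v[k],u[k]
Q=P[v,u]; print(len(Q),np.nanmin(Q,0),np.nanmax(Q,0))
print("button",P[217,349], "around", P[210:225,342:357,2].round(3)[::2,::2])
print("bench",P[330,500])
E
```

```text
3305 [ 0.46636539 -0.11370281 -0.00283368] [0.69629701 0.13992181 0.09016112]
button [0.57475457 0.02340921 0.06572194] around [[0.057 0.058 0.054 0.061 0.059 0.056 0.059 0.06 ]
 [0.059 0.057 0.073 0.068 0.07  0.062 0.057 0.059]
 [0.058 0.054 0.071 0.067 0.07  0.066 0.062 0.054]
 [0.059 0.068 0.066 0.069 0.067 0.069 0.068 0.058]
 [0.06  0.065 0.063 0.068 0.063 0.067 0.064 0.062]
 [0.056 0.062 0.069 0.068 0.069 0.064 0.059 0.056]
 [0.058 0.06  0.059 0.058 0.063 0.059 0.062 0.062]
 [0.057 0.055 0.061 0.056 0.057 0.057 0.053 0.059]]
bench [ 0.30371713 -0.34375393  0.00291063]
```

View pics/topz.png

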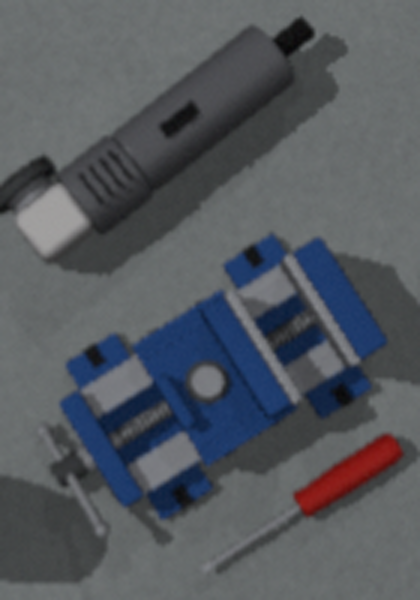

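View pics/scenez.png

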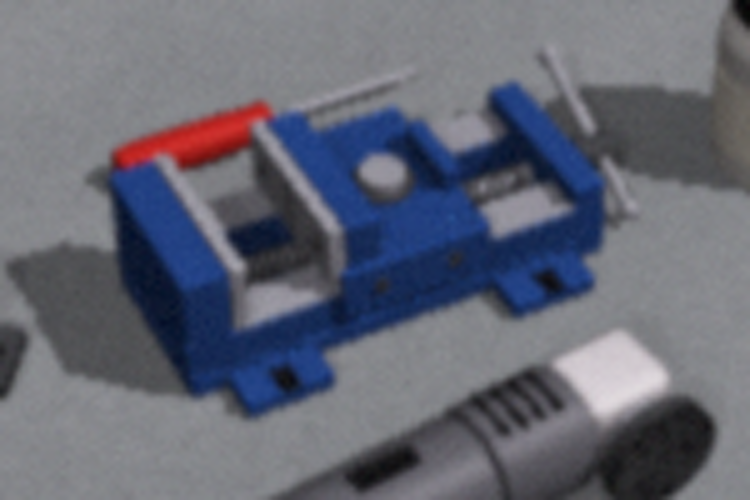

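The button is at top pixel (349.3,216.7), and the zoomed views clearly show the jaw and ledge facing the end plate. Next I measure the axis and button from two views.

```bash
python3 - <<'E'
from h import *
z=np.load("top0.npz"); im,d=z["im"],z["d"]; P=cloud("top",d)
# button: bright grey blob in a window, both views
out={}
for n,(u0,v0,r) in {"top":(349,217,11),"scene":(306,195,9)}.items():
    I=np.load(n+"0.npz")["im"]; w=I[v0-r:v0+r+1,u0-r:u0+r+1]
    h=cv2.cvtColor(w,cv2.COLOR_RGB2HSV); m=((h[...,1]<70)&(h[...,2]>90)).astype(np.uint8)
    k,l,s,c=cv2.connectedComponentsWithStats(m); i=l[r,r]; 
    out[n]=c[i]+[u0-r,v0-r]; print(n,out[n],s[i], onplane(n,out[n],.065).round(4))
o1,d1=ray("top",out["top"]);o2,d2=ray("scene",out["scene"]);d1=d1[0];d2=d2[0]
t=np.linalg.lstsq(np.c_[d1,-d2],o2-o1,rcond=None)[0]; print("tri",o1+d1*t[0],o2+d2*t[1])
zt=lambda p:np.array(p)/3+[280,90]
fj=onplane("top",[zt((340,298))],.080)[0]; ep=onplane("top",[zt((102,448))],.052)[0]
print(fj,ep,np.linalg.norm(fj-ep))
# jaw-plate seam direction, steel strip z~.08
a=onplane("top",[zt((228,290)),zt((298,402)),zt((320,238)),zt((387,342)),zt((62,403)),zt((125,505))],.08)
for i in (0,2,4): e=a[i+1]-a[i]; print("edge dir",np.degrees(np.arctan2(e[1],e[0])), np.linalg.norm(e))
e=ep-fj; print("axis",np.degrees(np.arctan2(e[1],e[0])))
tub=onplane("top",[(253.5,264)],.12); print("tub",tub)
E
```

```text
top [348.56179775 216.50561798] [ 6  6 11 10 89] [[0.576  0.0244 0.065 ]]
scene [306.25       194.19642857] [ 5  5  9  8 56] [[0.5782 0.0255 0.065 ]]
tri [0.57602778 0.02432892 0.06308156] [0.5759571  0.02522786 0.0630407 ]
[ 0.63905696 -0.07998175  0.08      ] [0.52204619 0.10641867 0.052     ] 0.221857247352849
edge dir -148.32492192840965 0.10277180788739398
edge dir -147.8257218298487 0.09643009206929833
edge dir -148.0828212146989 0.092819963443968
axis 122.11808455293105
tub [[0.46751511 0.23988798 0.12      ]]
```

The axis points along 122° and the button is at (0.576, 0.0247). The jaw is at q≈0.05. The distances match the given sizes (fixed jaw to end plate 220 mm against 217.5, triangulated button height 63 mm against 65). I move above the button, close the fingers and take a wrist view.

```bash
cat >> h.py <<'E'
from scipy.spatial.transform import Rotation as Ro
U=np.array([np.cos(np.radians(122)),np.sin(np.radians(122)),0])
B=np.array([.576,.0247,0])
def orient(s):
    x=np.array([0,0,-1.]); y=s*U; return Ro.from_matrix(np.c_[x,y,np.cross(x,y)]).as_euler("xyz")
E
python3 - <<'E'
from h import *
T=get_calibration("wrist")["world_from_camera"]; s=observe(); R=Ro.from_euler("xyz",s["tcp_rot"]).as_matrix()
print("cam in tool",R.T@(T[:3,3]-s["eef_pos"]), "axis",R.T@T[:3,2])
for g in (1,-1):
    print(g,[np.round(inverse_kinematics(B+[0,0,h]+U*t,orient(g)),2) if inverse_kinematics(B+[0,0,h]+U*t,orient(g)) is not None else None for h,t in((.2,0),(.06,0),(.06,.07))])
E
```

```text
cam in tool [-0.14218382 -0.00038246 -0.07545275] axis [9.55353355e-01 4.95191545e-05 2.95465673e-01]
1 [array([-0.09,  0.13,  1.69,  0.  ,  1.32, -2.22]), array([-0.09,  0.29,  1.79, -0.  ,  1.06, -2.22]), array([ 0.01,  0.22,  1.87, -0.  ,  1.05, -2.12])]
-1 [array([-0.09,  0.13,  1.69,  0.  ,  1.32,  0.92]), array([-0.09,  0.29,  1.79, -0.  ,  1.06,  0.92]), array([ 0.01,  0.22,  1.87, -0.  ,  1.05,  1.02])]<sys>:0: UserWarning: Gimbal lock detected. Setting third angle to zero since it is not possible to uniquely determine all angles.
```

```bash
python3 -W ignore - <<'E'
from h import *
g=-1
P=cloud("top",np.load("top0.npz")["d"]); print("toolbox top z",np.nanpercentile(P[195:290,555:635,2],98))
s=observe(); move_l(s["eef_pos"]+[0,0,.08],feed=.2)
movep(B+[0,0,.22],orient(g)); gripper_to(0.0)
s=observe(); cal=get_calibration("wrist"); im,d=get_image("wrist")
np.savez("w1.npz",im=im,d=d,**{k:np.array(v) for k,v in cal.items()})
cv2.imwrite("pics/w1.png",im[:,:,::-1]); print(s["time_s"],s["eef_pos"],s["ft_force"],s["opening"])
E
```

```text
toolbox top z 0.11825704443834223
3.7833 [0.5760138  0.02475277 0.22000092] [ 0.24943937 -0.428695    0.25421884] 5.2152620606990736e-05
```

View pics/w1.png

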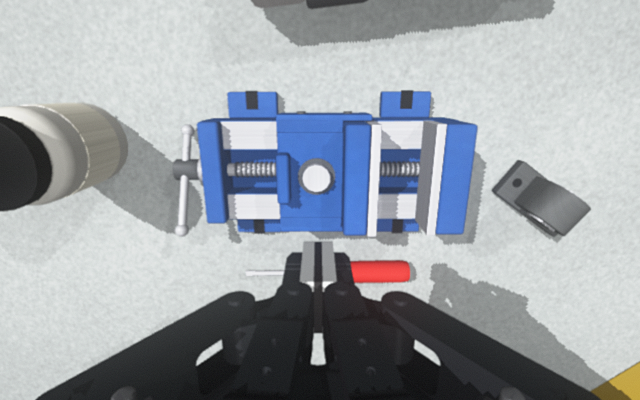

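The wrist view shows the button at about (316,178), the ledge just to its left at (283,178) and the end plate at (212,172). The axis is level in the picture. Now I refine the button position and the direction.

```bash
python3 -W ignore - <<'E'
from h import *
z=np.load("w1.npz"); cal={k:z[k] for k in("intrinsics","dist_coeffs","world_from_camera")}; im=z["im"]
h=cv2.cvtColor(im[155:202,293:340],cv2.COLOR_RGB2HSV); m=((h[...,1]<60)&(h[...,2]>150)).astype(np.uint8)
k,l,s,c=cv2.connectedComponentsWithStats(m); i=l[23,23]; uv=c[i]+[293,155]; b=onplane("wrist",[uv],.065,cal)[0]
print(uv,s[i],b,"diff",b-B, "along",(b-B)@U)
# edges: end plate & ledge & upright vertical edges
for p,q,hh in (((199,124),(208,223),.052),((343,123),(343,234),.082),((474,125),(464,234),.08)):
    a=onplane("wrist",[p,q],hh,cal); e=a[1]-a[0]; print(np.degrees(np.arctan2(e[1],e[0])),np.linalg.norm(e),"vise-x from button",(a.mean(0)-b)@U)
a=onplane("wrist",[(288,178)],.072,cal)[0]; print("ledge front",(a-b)@U)
E
```

```text
[315.72275641 177.71153846] [  9   9  28  28 624] [0.57510249 0.0267688  0.065     ] diff [-0.00089751  0.0020688   0.065     ] along 0.002230044700683774
-148.6338585063971 0.09634724212938356 vise-x from button 0.1062960897339664
-146.74071544849642 0.09840391223843035 vise-x from button -0.023546851119146808
-145.5347400681712 0.09780220591501664 vise-x from button -0.13302688944238186
ledge front 0.02456242238174691
```

```bash
sed -i 's/^B=.*/B=np.array([.5755,.0259,0])+U*0\nU=np.array([np.cos(np.radians(122.5)),np.sin(np.radians(122.5)),0])/' h.py; python3 -W ignore - <<'E'
from h import *
p=B+U*.003
movep(p+[0,0,.10],orient(-1))
f0=observe()["ft_force"]
r=move_l(p+[0,0,.072],feed=.08,max_force=6); s=observe(); print("a",r,s["eef_pos"],s["ft_force"]-f0)
if not r:
    r=move_l(p+[0,0,.0565],feed=.012,max_force=11); s=observe(); print("b",r,s["eef_pos"],s["ft_force"]-f0,s["time_s"])
hold(.3); s=observe(); print("c",s["eef_pos"],s["ft_force"]-f0,s["time_s"])
np.save("f0.npy",f0)
im,d=get_image("scene"); cv2.imwrite("pics/s2.png",cv2.resize(im[130:260,210:400],None,fx=4,fy=4,interpolation=cv2.INTER_CUBIC)[:,:,::-1])
E
```

```text
a False [0.57353345 0.02844398 0.07156904] [-0.10855457  0.35811862 -0.84598997]
b True [0.57408482 0.02820846 0.0591157 ] [-0.2471031  -0.99559225  4.74404944] 5.9167
c [0.57410167 0.02820263 0.05908137] [ 0.03036507 -1.34949458  3.69194392] 6.2167
```

View pics/s2.png

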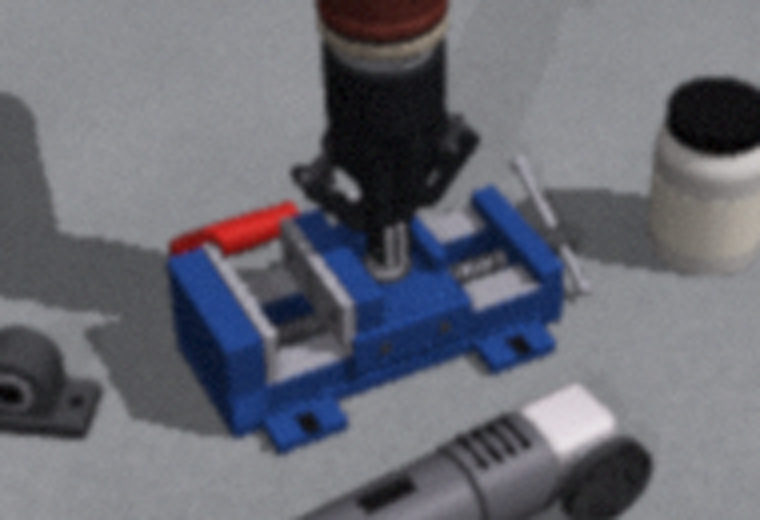

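The fingertips sit on the button, z = 59 mm, with the spring load felt. I press a touch more, then slide with a force guard.

```bash
python3 -W ignore - <<'E'
from h import *
f0=np.load("f0.npy")
s=observe(); p=np.array(s["eef_pos"])
r=move_l([p[0],p[1],.0578],feed=.01,max_force=15); hold(.3); s=observe(); q=np.array(s["eef_pos"]); print("press",r,q,s["ft_force"]-f0)
z=.0578 if not r else q[2]
p0=np.array([p[0],p[1],z])
for k in range(1,15):
    r=move_l(p0+U*.005*k,feed=.03,max_force=12); s=observe(); f=s["ft_force"]-f0
    print(k,r,((s["eef_pos"]-p0)@U*1000).round(1),(s["eef_pos"][2]*1000).round(2),"along",(f@U).round(1),"z",f[2].round(1),s["time_s"])
    if r or f@U<-13: break
E
```

```text
press False [0.57449593 0.02770516 0.05896473] [-3.90946822 -1.98455327 10.60714201]
1 False 4.6 58.96 along 1.0 z 11.6 7.1333
2 False 9.6 58.95 along 0.1 z 10.0 7.45
3 False 14.6 58.96 along 0.6 z 11.0 7.7667
4 False 19.6 58.99 along 0.3 z 11.4 8.0833
5 False 24.6 58.99 along -1.0 z 10.1 8.4
6 False 29.6 58.97 along 0.7 z 11.2 8.7167
7 False 34.6 58.96 along 0.7 z 10.5 9.0333
8 False 39.7 58.96 along 1.6 z 10.6 9.35
9 False 44.7 58.97 along 0.1 z 9.7 9.6667
10 False 49.7 58.98 along 0.5 z 10.3 9.9833
11 False 54.2 58.98 along -1.9 z 10.2 10.3
12 False 58.7 59.01 along -0.9 z 6.0 10.6167
13 True 61.8 59.14 along -1.9 z 1.8 10.8667
```

```bash
python3 -W ignore - <<'E'
from h import *
f0=np.load("f0.npy")
hold(.2); s=observe(); f=s["ft_force"]-f0; print(s["eef_pos"],f,f@U,s["torque"])
im,d=get_image("scene"); cv2.imwrite("pics/s3.png",cv2.resize(im[130:260,210:400],None,fx=4,fy=4,interpolation=cv2.INTER_CUBIC)[:,:,::-1])
im,d=get_image("wrist"); cv2.imwrite("pics/w3.png",im[:,:,::-1])
E
```

```text
[0.54187065 0.08098617 0.05914469] [ 1.47112912 -2.15570254  1.2871948 ] -2.6085381850890945 [-0.3823155  -0.22994516  0.01164386]
```

View pics/s3.png

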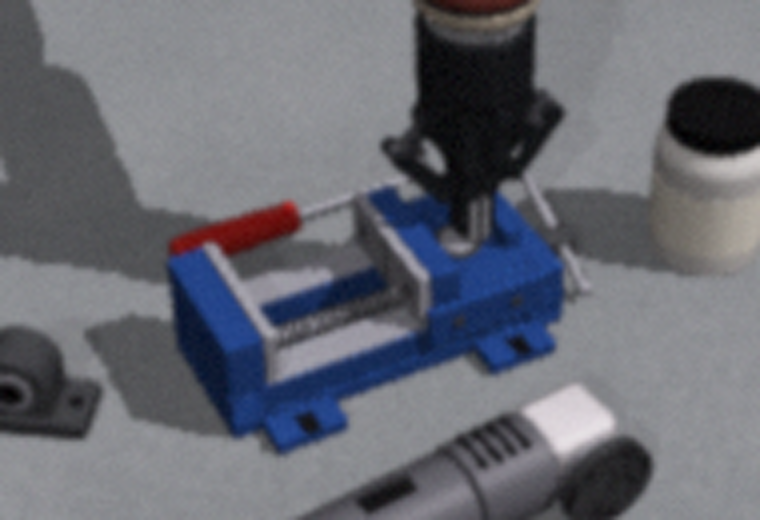

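View pics/w3.png

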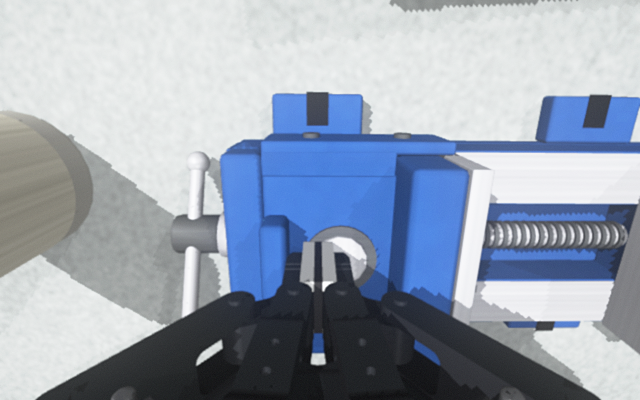

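The jaw appears to be against the end plate, at x≈262 in the wrist view. The tip is against the ledge and still over the button at z=59.1. I check the opening numerically before letting go.

```bash
python3 -W ignore - <<'E'
from h import *
cal=get_calibration("wrist")
# row ~200: outer end-plate top edge, jaw upright rear top edge, plate front edge
e=onplane("wrist",[(224,200)],.052,cal)[0]
for u,h,x in ((398,.082,35),(469,.082,None),(490,.082,35-30)):
    a=onplane("wrist",[(u,200)],h,cal)[0]; print(u,"dist from end plate outer mm",(e-a)@U*1000)
im=cv2.imread("pics/w3.png"); cv2.imwrite("pics/w3z.png",cv2.resize(im[120:270,200:400],None,fx=4,fy=4,interpolation=cv2.INTER_CUBIC))
E
```

```text
398 dist from end plate outer mm 73.45390768605526
469 dist from end plate outer mm 100.15984908943186
490 dist from end plate outer mm 108.10678265809055
```

View pics/w3z.png

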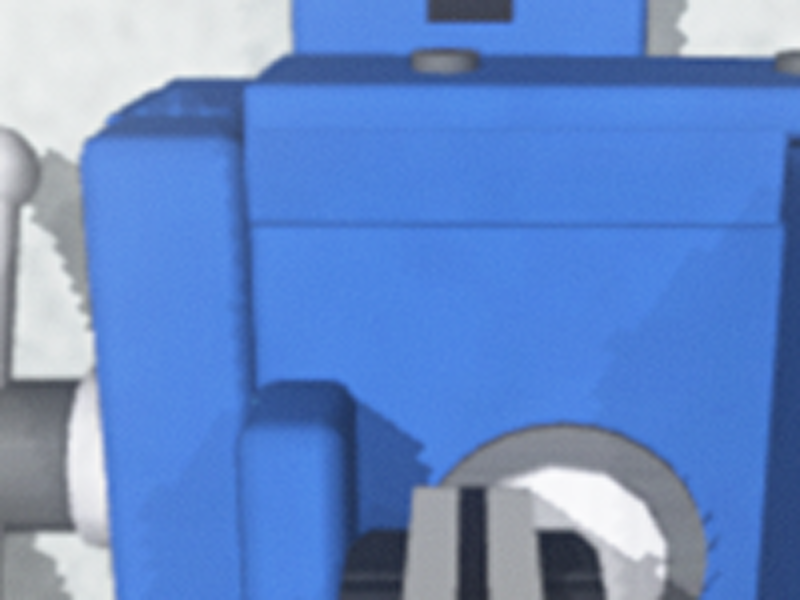

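```bash
python3 -W ignore - <<'E'
from h import *
f0=np.load("f0.npy")
s=observe(); p=np.array(s["eef_pos"]); p[2]=.0578
for k in (0,1,2,3):
    r=move_l(p+U*.001*k,feed=.01,max_force=12); hold(.15); s=observe(); f=s["ft_force"]-f0
    print(k,r,((s["eef_pos"]-p)@U*1000).round(2),(s["eef_pos"][2]*1000).round(2),"along",(f@U).round(1),"z",f[2].round(1),s["time_s"])
    if f@U<-9: break
E
```

```text
0 True -0.24 59.01 along -0.5 z 4.4 11.525
1 False 0.03 58.94 along -4.5 z 8.8 12.0417
2 False 0.09 58.94 along -8.1 z 7.1 12.4417
3 False 0.18 58.98 along -10.6 z 5.9 12.8417
```

The motion stopped hard: 10 N along the axis with no movement, and the tip at 58.95 mm means the button is fully down. Now I let the button rise with the tip still against the ledge, then back off and lift clear.

```bash
python3 -W ignore - <<'E'
from h import *
f0=np.load("f0.npy")
p=np.array(observe()["eef_pos"])
move_l(p+[0,0,.0085]+U*.001,feed=.02); s=observe(); print(s["eef_pos"],s["ft_force"]-f0)
move_l(p+[0,0,.009]-U*.006,feed=.03); s=observe(); print(s["eef_pos"],s["ft_force"]-f0)
move_l(p+[0,0,.16]-U*.006,feed=.12); s=observe(); print(s["eef_pos"],s["ft_force"]-f0)
hold(.2)
cal=get_calibration("wrist"); im,d=get_image("wrist")
cv2.imwrite("pics/w4.png",im[:,:,::-1]); np.savez("w4.npz",im=im,d=d,**{k:np.array(v) for k,v in cal.items()}); print(observe()["time_s"])
im,d=get_image("scene"); cv2.imwrite("pics/s4.png",cv2.resize(im[130:260,210:400],None,fx=4,fy=4,interpolation=cv2.INTER_CUBIC)[:,:,::-1])
E
```

```text
[0.54062082 0.08247943 0.06683558] [-0.22687568 -0.0699361  -0.5724177 ]
[0.54524893 0.07598481 0.06793767] [ 0.23830072 -0.77061054 -0.52628574]
[0.54455638 0.07615504 0.21790552] [-0.14382627  0.34863228 -0.85781151]
15.525
```

View pics/w4.png

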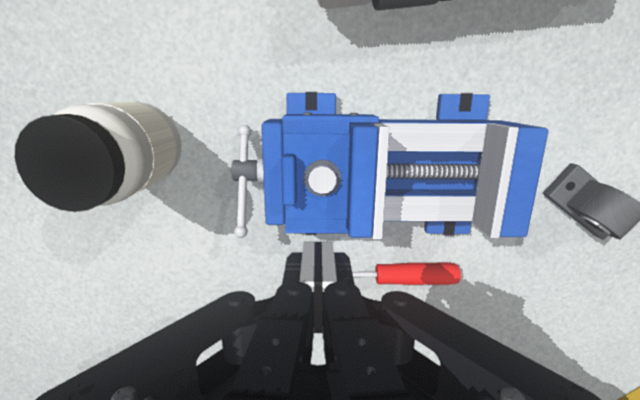

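View pics/s4.png

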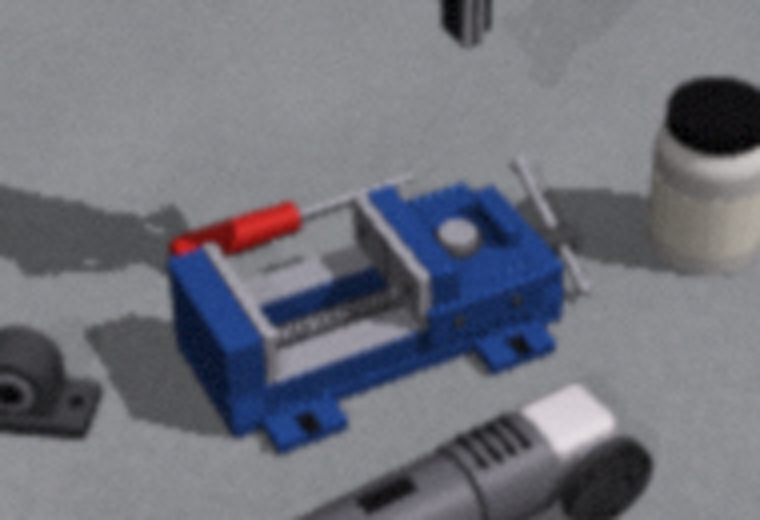

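The wrist view shows the button up at (322,180) and the jaw flush with the end plate at (275–283, 120–230). In the scene crop the vise corners match those in the earlier crop. I check the numbers, then hand in.

```bash
python3 -W ignore - <<'E'
from h import *
z=np.load("w4.npz"); cal={k:z[k] for k in("intrinsics","dist_coeffs","world_from_camera")}; im=z["im"]
h=cv2.cvtColor(im[157:204,299:346],cv2.COLOR_RGB2HSV); m=((h[...,1]<60)&(h[...,2]>150)).astype(np.uint8)
k,l,s,c=cv2.connectedComponentsWithStats(m); i=l[23,23]; uv=c[i]+[299,157]; b=onplane("wrist",[uv],.065,cal)[0]
P=cloud("wrist",z["d"],cal); mm=l==i
e=onplane("wrist",[(263.5,124),(269,222)],.052,cal).mean(0)
sh=P[205:225,305:340,2]
print("button",b,"moved",(b-[.5751,.0268,.065])@U,"end plate outer - button",(e-b)@U,"expect .056")
print("button z",np.nanmedian(P[157:204,299:346,2][mm]),"shoulder z",np.nanmedian(sh))
a,d=get_image("top"); A=np.load("top0.npz")["im"]
df=(np.abs(a.astype(int)-A).sum(2)>90); v,u=np.nonzero(df[60:300,200:480]); print("f",observe()["ft_force"])
cv2.imwrite("pics/top5.png",np.hstack([A[90:310,220:480],a[90:310,220:480]])[:,:,::-1])
E
```

```text
button [0.54656291 0.0722731  0.065     ] moved 0.05368458984059263 end plate outer - button 0.051868828129182504 expect .056
button z 0.06465297444137619 shoulder z 0.055591712988634356
f [-0.69399166  0.07370644  0.73295487]
```

View pics/top5.png

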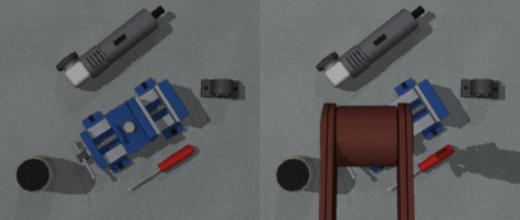

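```bash
python3 -c "
from plant import *
print(job_done(), observe()['time_s'])"
```

```text
the job is handed in; nothing more can be done
the job is handed in; nothing more can be done
```

I pressed the vise's quick-release button with the shut fingertips and slid the jaw back to the end plate with the button held down. I then let the button rise, lifted clear and handed the job in at about 16 s of the 34 s allowed; no verdict is reported.

**At the stop:** The tip stayed at 58.95 mm, which means the button was fully down. The force along the bed rose to 10.6 N with only about 0.2 mm of movement.

**After release:**
- **Button:** its top measured 64.7 mm (65 when up), over a shoulder at 55.6 mm.
- **Jaw:** it moved about 54 mm from an estimated opening of 50 mm, and the wrist picture shows it flush with the end plate.
- **Vise:** the end plate shifted about 0.7 mm between the two wrist views.
- **Bystanders:** by eye, the block, grinder, screwdriver and tub had not moved in the last pictures.
- **Gripper:** it hung clear of the vise, with the wrist force within noise (about 1 N).

**Checks that disagreed:**
- The image distance from the button to the end plate's outer face came out at 52 mm instead of 56 mm. I put this down to picking the edge by eye, since the hard stop and flush contact point the other way.
- An earlier reading of the upright's rear edge gave 73 mm instead of 80 mm, while its front edge gave 108 mm against 110 mm.
- In the final top view the arm hid part of the vise.

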